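# Meter a batch of model-tree balls from a slide-gate hopper

### The arm

A 6-joint arm with a two-finger parallel gripper is mounted at the origin on the work surface. World frame = base frame: x ahead of the robot, y to its left, z up, the work surface at z = 0. Lengths are in m, angles in rad, forces in N, time in s.
With the tool pointing down it reaches from about 0.275 to 1 m from the base axis. Payload 8.4 kg.
Tool frame: the origin (TCP) lies on the centre line of the jaws, within the pads' length; the fingertips stand 17 mm ahead of it and the grasp point (between the pads) lies 2 mm behind it (bot.tcp_to_tips is the z of the fingertips in the tool frame, in m); z points along the fingers, y is the line along which they close (so a half turn about z gives the same grasp; the last joint's range is limited). The gripper opens to 85 mm and grips with 20 to 120 N. Pads are 22 mm wide; open, the fingers measure 114 mm over their backs; the gripper's body (76 mm by 85 mm) begins 54 mm behind the grasp point. The pads swing forward as they close: fully open they stand 13 mm farther back than shut.
Start: joints at [-1.124, 0.353, 1.633, -0, 1.155, -0.002], TCP at [0.271, -0.563, 0.248] pointing down, gripper open.
Joint ranges: [-2.63, 2.63], [-0.92, 2.1], [0.06, 2.66], [-1.3, 4.44], [0, 2.69], [-3.02, 3.02]. Speed limits (rad/s): [2.22, 2.22, 2.79, 3.14, 3.14, 3.14].

### API

Orientations are given as a unit quaternion [x, y, z, w].
In Python, from workcell import bot, hand, kinematics, get_obs, vision, hand_in gives the robot as it stands. The module is installed in compiled form; this text tells all that it offers. Calls block until the motion is done:
- bot.reach(position, orientation): joint-space move of the TCP to a pose.
- bot.servo_line(position, ori=None, velocity=0.15): straight line of the TCP; ori=None keeps the orientation; velocity is the mean speed in m/s.
- bot.goto_joints(angles): joint-space move.
- hand.move_gripper(opening, strength=None): finger opening in m; strength is the grip in N (None keeps the last); returns when the fingers have stopped.
- bot.dwell(seconds).
- kinematics.solve_ik(position, orientation): joint angles nearest the present ones, or None.
- get_obs(): the state.
- vision.read_camera(name): name is "side" or "top"; returns a dict with "frame" (480x640x3 uint8, red, green, blue), "intrinsics" (3x3 intrinsics, pixels), "dist" ([k1, k2, p1, p2, k3] as OpenCV has them; the pictures are not rectified), "view" (4x4, takes a point from world to camera coordinates). Camera axes: x right, y down, z forward; pixel columns grow to the right and rows downward; lengths in m; the calibration is good to about 2 mm. A picture is of the moment at which its call begins. There is no depth.
A pose or a line that the arm cannot do raises bot.IKError and nothing moves.
- hand_in(): hands the job in; it is judged then, once.
The state is a dict: "time_s": time; "joint_pos": joint angles; "joint_vel": joint speeds; "joint_efforts": joint torques, N m; "position": TCP position; "orientation": TCP orientation; "wrist_force": force on the tool from outside, world axes, zero at the start; "ft_torque": the same for the moment, N m; "gripper_width": finger opening in m; "grip_force": force on a finger pad.
Only numpy, scipy, OpenCV 4.12 (cv2) and the standard library are available. Lean on these libraries where they do the work, as an engineer would, in place of code of your own. Each camera call takes 0.05 s, during which the arm holds its last target. There are 200 camera calls.

### The job

Push the grey catch tray all the way in under the hopper, then pull the hopper's slide gate open by its blue tab just far enough for the balls to drop one by one until the red marker ball has fallen into the tray; the balls behind the red one must stay in the hopper. Push the gate fully shut, and only then draw the tray out by its yellow tab until the whole tray is clear of the hopper, leaving it between its rails with every ball that came out still in it. Do not disturb the block, the tumbler or the bottle.

Things in the scene. Friction and masses are not known exactly. Their poses are not given: they have to be found in the camera images.
- hopper: Fixed white small-parts hopper with clear long sides on a plywood base; origin on the table under the centre of its row of bays; +x points to its back, away from the tray's side, +y along the row towards the gate's tab. Hopper x = +-21, y = +-80 mm, 51 to 88 mm high, flared lips to x = +-32 mm, 102 mm high. Base board 6 mm thick, x = -182 to +42, y = +-88 mm
- bays (a point): Centre of the row of bays at the gate's top face, 51 mm above the table. Four open-topped bays at hopper y = -54, -18, +18, +54 mm, each 33 mm square, one ball in each, closed below only by the gate, which uncovers y = -54 first. The ball of bay y drops once the opening is about y + 89 mm; the next one 36 mm later
- gate (a joint): Opening of the slide gate in m: 0 shut (hard stop), grows as it is pulled along the hopper's +y, up to 0.155; starts 0 to 6 mm open. It stays where it is left (about 2 N of friction). Its trailing edge is at hopper y = -75 mm + opening
- gate_tab (a point): Top centre of the gate's upright blue tab, 96 mm above the table, at hopper y = 126 mm + opening. The tab is 36 mm wide along the hopper's x, 8 mm thick along y, and stands 45 mm above the flat aluminium gate plate (top 51 mm above the table); 42 mm are free between tab and hopper end when shut
- tray_home (a point): On the base board, 6 mm above the table, where tray comes to lie when fully in (hopper x = 0, y = 0): the tray then meets a back stop, within 1 mm. Two wooden rails 16 mm high (inner faces at hopper y = +-78.5 mm, from x = -177 mm on) guide the tray along the hopper's x
- tray: Loose grey catch tray (about 0.4 kg), open box 60 mm (its x) by 152 mm (its y) by 30 mm high, walls and floor 4 mm, with three 12 mm ribs that give one cell under each bay; origin under the box's centre, 6 mm above the table, axes along the hopper's. Starts empty and drawn out, at hopper x = -80 to -62 mm. A flat 4 mm tongue leads from its -x side to the yellow tab
- tray_tab (a point): Top centre of the tray's upright yellow tab, 75 mm from the tray's centre on its -x side, 56 mm above the table. The tab is 40 mm wide along y, 8 mm thick along x and 50 mm tall from the tray's underside; 41 mm are free between it and the tray's wall
- red_center (a point): 30 mm red marker ball (11 g); this point is its centre. At the start it lies in one of the hopper's four bays, its centre 66 mm above the table (bay y = -54, -18 or +18 mm)
- pale_a_center (a point): 30 mm pale wooden ball (11 g); this point is its centre. At the start it lies in one of the hopper's four bays, its centre 66 mm above the table (bay y = -54, -18 or +18 mm)
- pale_b_center (a point): 30 mm pale wooden ball (11 g); this point is its centre. At the start it lies in one of the hopper's four bays, its centre 66 mm above the table (bay y = -54, -18 or +18 mm)
- pale_c_center (a point): 30 mm pale wooden ball (11 g); this point is its centre. At the start it lies in one of the hopper's four bays, its centre 66 mm above the table (always the bay y = +54 mm, behind the red one: it must stay)
- block: Bystander: loose wooden building block 60 x 60 mm, 94 mm high; origin under its centre
- tumbler: Bystander: loose drinking glass, 68 mm wide, 95 mm high; origin under its centre
- bottle: Bystander: loose white bottle with a red cap, 60 mm wide, 145 mm high; origin under its centre

How it is judged:
By the outcome, as a careful person would: the job done as asked, in the order asked, and still so for the second after the job is handed in, with the robot touching nothing.
It also fails if it takes over 58 s, if anything falls off the work surface, if the arm or the gripper's body presses on something with over 40 N, if the wrist force passes 120 N, or if a joint passes its speed limit or range.

## Working session

There is one attempt and no reset: what is moved stays moved. The work goes in short steps, each a Python script; the robot and the scene stay as the last script left them, time stands still between calls to the robot, and variables do not carry over. Pictures are saved under pics/ and viewed, at most 10 in all, crops included, and the job is handed in when it is done.

```bash
mkdir -p pics
cat > h.py <<'E'
import numpy as np, cv2
from workcell import bot, hand, kinematics, get_obs, vision, hand_in
def cam(n):
    c=vision.read_camera(n); return c['frame'],np.array(c['intrinsics'],float),np.array(c['dist'],float),np.array(c['view'],float)
def proj(P,c):
    r,_=cv2.Rodrigues(c[3][:3,:3]); return cv2.projectPoints(np.array(P,float).reshape(-1,3),r,c[3][:3,3],c[1],c[2])[0].reshape(-1,2)
def back(uv,z,c):
    n=cv2.undistortPoints(np.array(uv,float).reshape(-1,1,2),c[1],c[2]).reshape(-1,2)
    R,t=c[3][:3,:3],c[3][:3,3]; o=-R.T@t; d=np.c_[n,np.ones(len(n))]@R
    return o+d*((z-o[2])/d[:,2])[:,None]
E
python3 - <<'E'
from h import *
for n in('top','side'):
    c=cam(n); cv2.imwrite(f'pics/{n}0.png',c[0][...,::-1]); print(n,c[1].round(1).tolist(),c[2],c[3].round(3).tolist())
o=get_obs();print(o['time_s'],o['orientation'],o['gripper_width'])
E
```

```text
top [[454.1, 0.0, 320.6], [0.0, 454.1, 243.1], [0.0, 0.0, 1.0]] [-0.09422223  0.          0.          0.          0.        ] [[0.003, -1.0, -0.004, -0.079], [-0.985, -0.002, -0.172, 0.557], [0.172, 0.004, -0.985, 0.944], [0.0, 0.0, 0.0, 1.0]]
side [[559.5, 0.0, 318.9], [0.0, 559.5, 243.3], [0.0, 0.0, 1.0]] [0.00855504 0.         0.         0.         0.        ] [[-0.993, -0.118, 0.004, 0.522], [-0.081, 0.659, -0.748, 0.17], [0.085, -0.743, -0.664, 1.223], [0.0, 0.0, 0.0, 1.0]]
0.1 [ 9.74931824e-01  2.22502915e-01 -1.31054167e-04 -6.11243067e-04] 0.08549742289658509
```

View pics/top0.png

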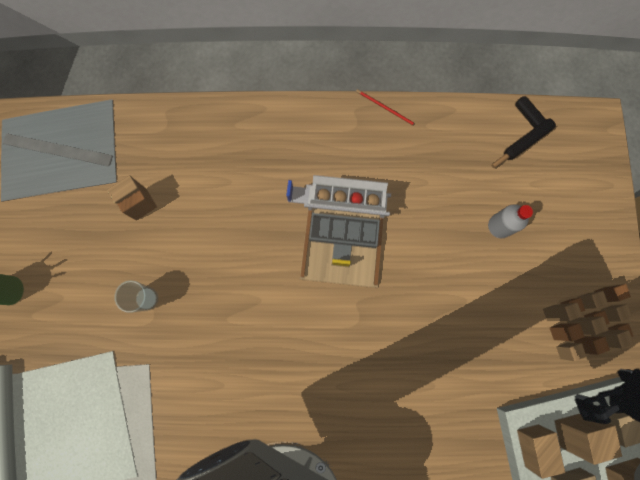

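View pics/side0.png

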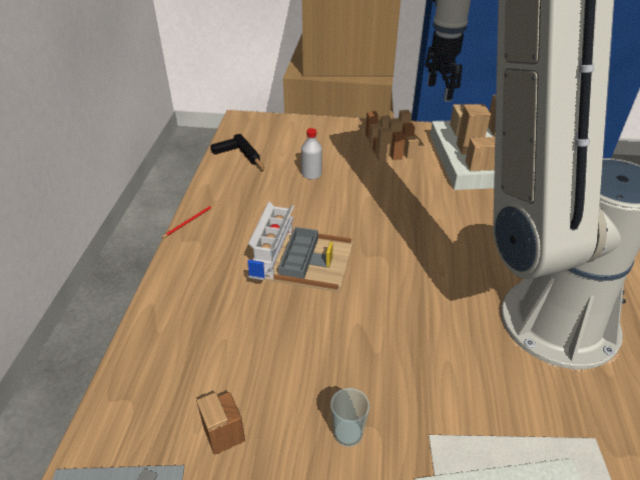

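The red ball is third from the blue tab, at top pixel (357,198), so it's in bay y=-18. The hopper's +y runs left in the top image, towards the tab at (290,190). The yellow tab is at (341,262). Next I'll fit the pose and overlay the model on an enlarged view.

```bash
cat >> h.py <<'E'
def W(hp,P):
    P=np.array(P,float).reshape(-1,3); c,s=np.cos(hp[2]),np.sin(hp[2])
    return np.c_[hp[0]+c*P[:,0]-s*P[:,1],hp[1]+s*P[:,0]+c*P[:,1],P[:,2]]
def blob(im,kind,box):
    x0,y0,x1,y1=box; h=cv2.cvtColor(im,cv2.COLOR_RGB2HSV)[y0:y1,x0:x1].astype(int)
    H,S,V=h[...,0],h[...,1],h[...,2]
    m={'red':((H<6)|(H>174))&(S>150)&(V>70),'blue':(H>105)&(H<130)&(S>130)&(V>50),'yellow':(H>22)&(H<34)&(S>170)&(V>80)}[kind]
    y,x=np.nonzero(m); return np.array([x.mean()+x0,y.mean()+y0]),len(x),(x.min()+x0,y.min()+y0,x.max()+x0,y.max()+y0)
def overlay(c,hp,g,tx,box,k,name):
    x0,y0,x1,y1=box; im=cv2.resize(c[0][y0:y1,x0:x1,::-1],None,fx=k,fy=k,interpolation=cv2.INTER_CUBIC)
    def poly(P,col): cv2.polylines(im,[((proj(W(hp,P),c)-[x0,y0]+.5)*k).round().astype(int)],True,col,1)
    R=lambda a,b,d,e,z:[(a,d,z),(b,d,z),(b,e,z),(a,e,z)]
    poly(R(-.182,.042,-.088,.088,.006),(0,255,0)); poly(R(-.032,.032,-.08,.08,.102),(255,255,0))
    poly(R(-.018,.018,.122+g,.130+g,.096),(0,0,255)); poly(R(tx-.03,tx+.03,-.076,.076,.036),(255,0,255)); poly(R(tx-.079,tx-.071,-.02,.02,.056),(0,0,255))
    cv2.imwrite(name,im)
E
cat > fit.py <<'E'
from h import *
from scipy.optimize import least_squares
t=cam('top'); s=cam('side')
for n,c,b in(('t',t,(260,150,420,300)),('s',s,(220,190,370,300))):
    for k in('red','blue','yellow'): print(n,k,blob(c[0],k,b))
bt=[(323,195),(340,197),(357,198),(373,200)]
corn=[(305,281),(378,286)]  # board near corners top: +y,-y
rt=blob(t[0],'red',(300,170,390,220))[0]; rs=blob(s[0],'red',(220,190,300,290))[0]
bs=blob(s[0],'blue',(220,190,300,300))[0]; bl=blob(t[0],'blue',(260,150,310,220))[0]
ys=blob(s[0],'yellow',(300,220,350,290))[0]; yt=blob(t[0],'yellow',(300,240,370,280))[0]
B=[(0,y,.066) for y in(.054,.018,-.018,-.054)]
def f(p):
    hp,g,tx=p[:3],p[3],p[4]
    return np.r_[(proj(W(hp,B),t)-bt).ravel(),(proj(W(hp,[(-.182,.088,.006),(-.182,-.088,.006)]),t)-corn).ravel()*.5,
      (proj(W(hp,[B[2]]),t)-rt).ravel(), 
      (proj(W(hp,[(0,.130+g,.080)]),s)-bs).ravel(),(proj(W(hp,[(tx-.079,0,.04)]),s)-ys).ravel()*.5,(proj(W(hp,[(tx-.077,0,.053)]),t)-yt).ravel()]
r=least_squares(f,[*back([(348,197.5)],.066,t)[0,:2],-.07,.003,-.07],loss='soft_l1')
print(r.x.round(4),f(r.x).round(1)); np.save('hp.npy',r.x)
hp=r.x[:3]
overlay(t,hp,r.x[3],r.x[4],(275,165,400,295),4.6,'pics/a.png'); overlay(s,hp,r.x[3],r.x[4],(235,195,360,295),6,'pics/b.png')
a,b=cv2.imread('pics/a.png'),cv2.imread('pics/b.png')
b=cv2.resize(b,(800-400,int(b.shape[0]*400/b.shape[1]))); a=cv2.resize(a,(400,416))
o=np.zeros((416,800,3),np.uint8); o[:,:400]=a; o[:b.shape[0],400:]=b; cv2.imwrite('pics/ab.png',o)
E
python3 fit.py
```

```text
t red (array([356.07526882, 197.7311828 ]), 93, (np.int64(351), np.int64(193), np.int64(361), np.int64(202)))
t blue (array([288.84375, 187.875  ]), 32, (np.int64(287), np.int64(181), np.int64(290), np.int64(195)))
t yellow (array([341.07894737, 262.03947368]), 76, (np.int64(333), np.int64(260), np.int64(349), np.int64(265)))
s red (array([274.82352941, 225.64705882]), 17, (np.int64(271), np.int64(224), np.int64(278), np.int64(227)))
s blue (array([255.65315315, 268.18018018]), 222, (np.int64(248), np.int64(260), np.int64(263), np.int64(276)))
s yellow (array([328.93023256, 253.69767442]), 86, (np.int64(327), np.int64(242), np.int64(331), np.int64(265)))
[ 0.6554 -0.1366 -0.0918  0.0037 -0.0637] [ 0.4  0.3 -0.2 -0.2 -0.8  0.3 -0.4 -0.2 -2.1 -1.   0.3  0.2  0.1  0.6
 -0.5 -0.2  0.7 -1.5  1.1 -0.1]
```

View pics/ab.png

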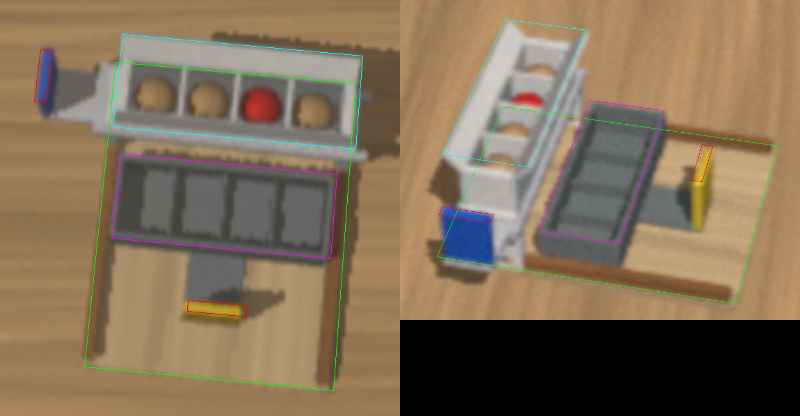

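The overlay fits within about 2 mm and confirms the red ball is in bay y=-18. I'll grasp the yellow tab across its width, with the tool leaning away from the hopper, and push the tray in.

```bash
cat >> h.py <<'E'
from scipy.spatial.transform import Rotation as Ro
HP=np.load('hp.npy')
def pose(P,along,tilt=0.):
    """grasp point P in hopper frame; fingers close along 'x' or 'y'; tilt leans the hand to -x"""
    best=None
    z=np.array([np.sin(tilt),0,-np.cos(tilt)])
    for s in(1,-1):
        y=s*(np.array([0,1.,0]) if along=='y' else np.array([np.cos(tilt),0,np.sin(tilt)]))
        q=(Ro.from_euler('z',HP[2])*Ro.from_matrix(np.c_[np.cross(y,z),y,z])).as_quat()
        p=W(HP[:3],np.array(P)+.002*z)[0]; j=kinematics.solve_ik(p,q)
        if j is None: continue
        d=np.abs(np.array(j)-get_obs()['joint_pos']).max()
        if best is None or d<best[0]: best=(d,p,q)
    return best[1],best[2]
def hop():  # grasp point in hopper frame
    o=get_obs(); p=np.array(o['position'])-.002*Ro.from_quat(o['orientation']).as_matrix()[:,2]
    c,s=np.cos(HP[2]),np.sin(HP[2]); d=p-[HP[0],HP[1],0]; return np.array([c*d[0]+s*d[1],-s*d[0]+c*d[1],d[2]])
def fh():  # wrist force in hopper frame
    return Ro.from_euler('z',-HP[2]).apply(get_obs()['wrist_force'])
def st(m=''):
    o=get_obs(); print(m,'t',round(o['time_s'],2),'hop',hop().round(4),'F',fh().round(1),'w',round(o['gripper_width'],4),'g',round(o['grip_force'],1))
E
python3 - <<'E'
from h import *
T=.2; xt=HP[4]-.075
hand.move_gripper(.065,20)
p,q=pose((xt,0,.14),'y',T); bot.reach(p,q); st('hover')
bot.servo_line(pose((xt,0,.044),'y',T)[0],velocity=.12); st('down')
hand.move_gripper(.0,20); st('grip')
c=cam('top'); cv2.imwrite('pics/c.png',cv2.resize(c[0][150:310,220:430,::-1],None,fx=3.5,fy=3.5))
E
```

```text
hover t 2.41 hop [-0.1383 -0.0006  0.1403] F [0.5 0.3 0.1] w 0.0652 g 0.0
down t 3.36 hop [-0.1383 -0.0002  0.0445] F [-0.1  0.2 -0.5] w 0.065 g 0.0
grip t 3.69 hop [-0.1382 -0.      0.0449] F [-1.9  1.   5.4] w 0.0395 g 20.1
```

View pics/c.png

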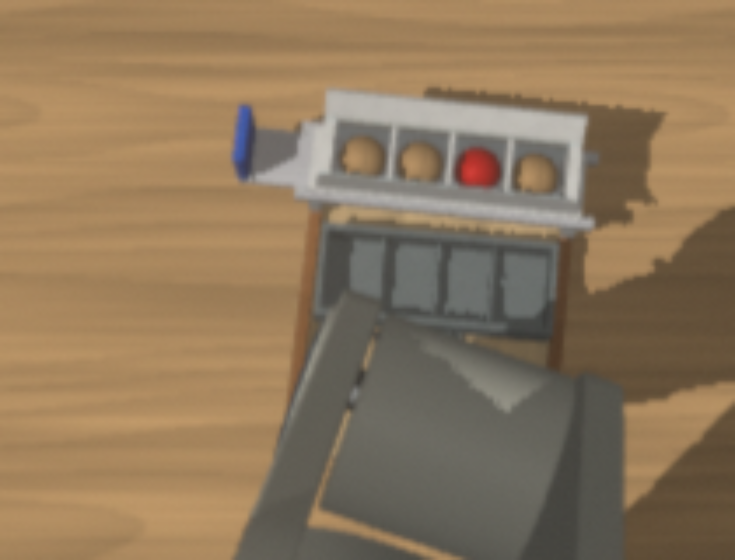

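The tab is gripped at 39.5 mm and the tray is undisturbed. Pushing it in with force watch.

Run:
```python
from h import *
T=.2; x0,y0,z0=hop(); base=fh()
bot.servo_line(pose((-.083,y0,z0),'y',T)[0],velocity=.06); st('in')
x=-.083
while x<-.060:
    x+=.0025; bot.servo_line(pose((x,y0,z0),'y',T)[0],velocity=.03)
    f=fh(); 
    if f[0]<base[0]-8: break
st('stop')
hand.move_gripper(.065); st('rel')
c=cam('side'); cv2.imwrite('pics/d.png',cv2.resize(c[0][190:300,220:370,::-1],None,fx=5,fy=5))
```

```text
in t 4.82 hop [-0.083  -0.      0.0448] F [ 0.7  0.2 -3.7] w 0.0395 g 20.6
stop t 6.07 hop [-0.0732  0.0004  0.0443] F [-12.8   2.6   6.7] w 0.0395 g 22.1
rel t 6.43 hop [-0.0697 -0.0002  0.0453] F [-0.4  0.3 -0.8] w 0.065 g 0.0
```

View pics/d.png

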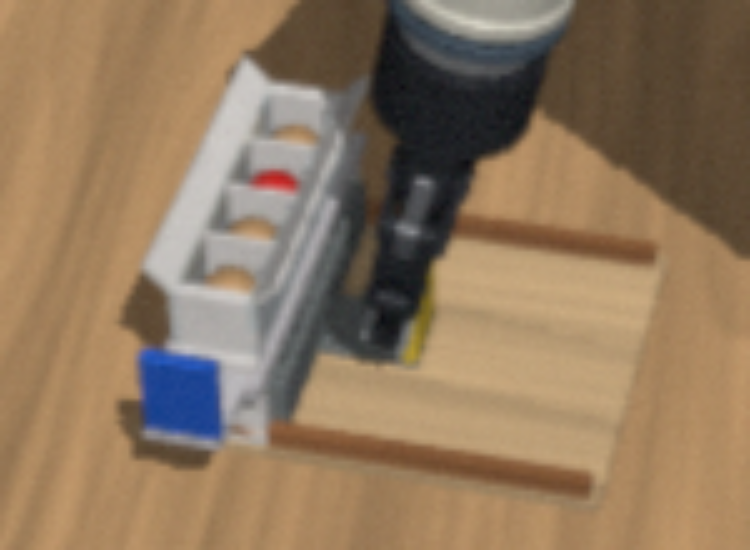

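The tray went in and met the back stop at 12.8 N. The hand is clear of the hopper and no balls moved. Next I'll grip the blue tab.

Run:
```python
from h import *
x,y,z=hop(); T=.2
bot.servo_line(pose((x-.02,y,.15),'y',T)[0],velocity=.2)
hand.move_gripper(.044)
yt=.126+HP[3]
p,q=pose((0,yt,.16),'y'); bot.reach(p,q); st('hover')
c=cam('side');u=blob(c[0],'yellow',(280,220,350,290));print(u)
print(proj(W(HP[:3],[(-.079,0,.04)]),c), 'tab now vs before model')
bot.servo_line(pose((0,yt,.082),'y')[0],velocity=.12); st('down')
hand.move_gripper(0,25); st('grip')
c=cam('side'); cv2.imwrite('pics/e.png',cv2.resize(c[0][170:310,210:370,::-1],None,fx=4,fy=4))
```

```text
hover t 8.18 hop [-0.0003  0.1302  0.1592] F [ 0.3 -0.8  0.3] w 0.0437 g 0.0
(array([302.66666667, 249.80952381]), 105, (np.int64(300), np.int64(238), np.int64(305), np.int64(261)))
[[304.27358678 246.8746892 ]] tab now vs before model
down t 9.03 hop [0.0004 0.1296 0.0826] F [0.2 1.1 0.9] w 0.0439 g 0.0
grip t 9.43 hop [0.0005 0.1297 0.0828] F [-0.8 -0.6  5.9] w 0.0075 g 28.8
```

View pics/e.png

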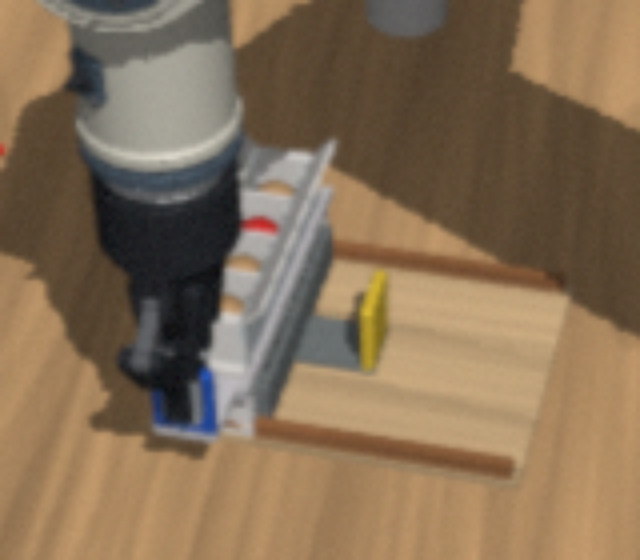

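The tray is home and the blue tab is gripped. I'll zero the gate against its stop, then open it in stages and watch the red ball.

Run:
```python
from h import *
x,y,z=hop(); b=fh()[1]; yy=y
for i in range(6):
    yy-=.002; bot.servo_line(pose((x,yy,z),'y')[0],velocity=.03)
    if abs(fh()[1]-b)>7: break
st('shut'); y0=hop()[1]; np.save('y0.npy',y0)
def red(m):
    for n,b in(('top',(300,170,390,230)),('side',(220,190,300,260))):
        c=cam(n)
        try:r=blob(c[0],'red',b); print(m,n,r[0].round(1),r[1])
        except ValueError: print(m,n,'no red')
red('0')
for g,v in((.03,.06),(.052,.03),(.066,.05),(.084,.03)):
    bot.servo_line(pose((x,y0+g,z),'y')[0],velocity=v); bot.dwell(.4); st(g)
    if g>.05: red(g)
c=cam('top'); a=cv2.resize(c[0][150:290,260:410,::-1],None,fx=2.66,fy=2.66); c=cam('side'); e=cv2.resize(c[0][170:310,210:360,::-1],None,fx=2.66,fy=2.66)
cv2.imwrite('pics/f.png',np.hstack([a,e]))
```

```text
shut t 10.23 hop [0.0005 0.1257 0.0829] F [-1.6 12.4  1.5] w 0.0076 g 28.8
0 top [356.5 197.8] 100
0 side [274.6 225.4] 21
0.03 t 11.42 hop [0.0008 0.1563 0.0829] F [ 1.8  5.5 -0.2] w 0.0074 g 28.1
0.052 t 12.7 hop [0.0011 0.1784 0.083 ] F [ 4.6  0.6 -0.6] w 0.0074 g 28.1
0.052 top [355.8 197.7] 95
0.052 side [274.  225.6] 12
0.066 t 13.63 hop [0.0013 0.1928 0.083 ] F [ 5.7  2.5 -2.7] w 0.0073 g 27.9
0.066 top [356.7 198.2] 87
0.066 side [274.5 226. ] 4
0.084 t 14.88 hop [0.0015 0.2105 0.0829] F [ 7.   1.  -2.2] w 0.0075 g 27.8
0.084 top [355.7 200. ] 30
0.084 side no redh.py:18: RuntimeWarning: Mean of empty slice.
  y,x=np.nonzero(m); return np.array([x.mean()+x0,y.mean()+y0]),len(x),(x.min()+x0,y.min()+y0,x.max()+x0,y.max()+y0)
  ret = ret.dtype.type(ret / rcount)
```

View pics/f.png

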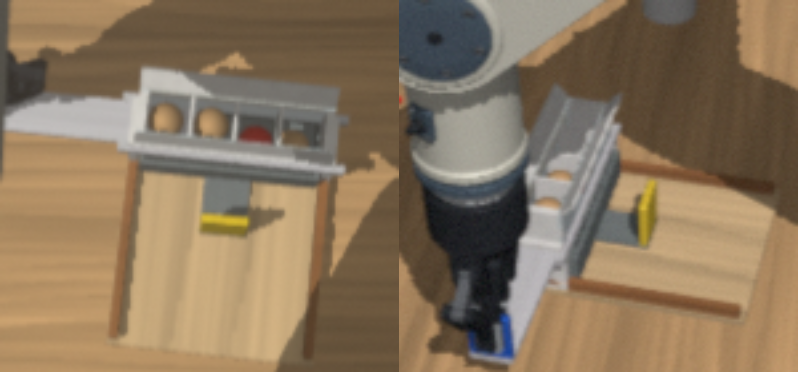

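The red ball and the one ahead of it have dropped, and the other two remain. Now shutting the gate.

Run:
```python
from h import *
x,y,z=hop(); y0=float(np.load('y0.npy'))
bot.servo_line(pose((.0005,y0+.004,z),'y')[0],velocity=.06); st('near'); b=fh()[1]; yy=y0+.004
for i in range(8):
    yy-=.0015; bot.servo_line(pose((.0005,yy,z),'y')[0],velocity=.03)
    if fh()[1]-b>9: break
bot.dwell(.2); st('shut')
hand.move_gripper(.03); st('rel')
x,y,z=hop(); bot.servo_line(pose((x,y0,.165),'y')[0],velocity=.2); st('up')
hand.move_gripper(.065,20)
c=cam('side'); print(blob(c[0],'blue',(220,190,300,300))); overlay(c,HP,0,0,(225,180,365,300),5,'pics/g.png')
```

```text
near t 16.57 hop [0.0004 0.1294 0.0829] F [ 4.  -1.8 -1.2] w 0.0077 g 28.1
shut t 17.77 hop [0.0004 0.1257 0.083 ] F [ 2.8 11.8 -0.6] w 0.0079 g 28.2
rel t 18.11 hop [0.     0.1232 0.0828] F [ 0.5 -0.4 -0.6] w 0.0298 g 0.0
up t 18.67 hop [-0.0003  0.1255  0.1648] F [ 0.6  0.3 -0. ] w 0.0302 g 0.0
(array([256.        , 267.66367713]), 223, (np.int64(249), np.int64(260), np.int64(263), np.int64(276)))
```

View pics/g.png

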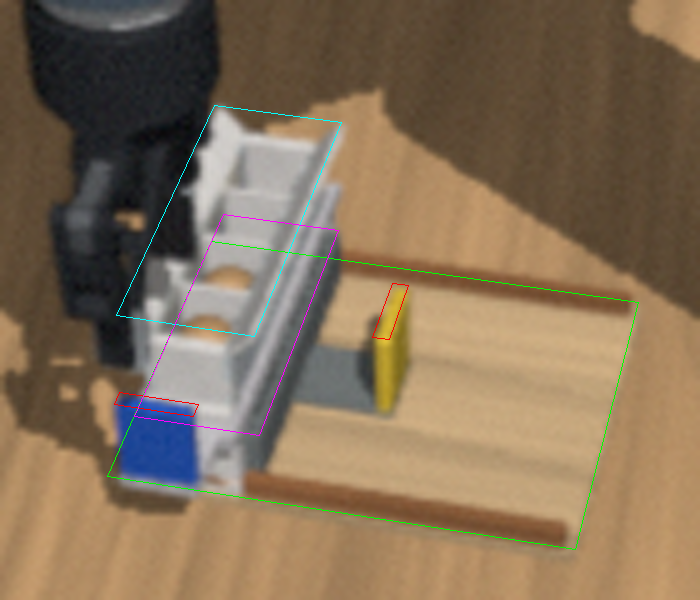

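The gate is shut: it stopped at the same point as before, and two pale balls remain in the hopper. Now drawing the tray out.

Run:
```python
from h import *
T=.2
p,q=pose((-.095,0,.16),'y',T); bot.reach(p,q)
bot.servo_line(pose((-.077,0,.045),'y',T)[0],velocity=.12); st('down')
hand.move_gripper(0,20); st('grip'); x,y,z=hop()
bot.servo_line(pose((x-.087,y,z),'y',T)[0],velocity=.04); st('out')
hand.move_gripper(.065); st('rel'); x,y,z=hop()
bot.servo_line(pose((x-.01,y,.16),'y',T)[0],velocity=.15)
p,q=pose((-.25,-.1,.25),'y',T); bot.reach(p,q); st('away')
c=cam('top'); overlay(c,HP,0,-.086,(275,165,400,295),4.4,'pics/h.png')
c=cam('top'); cv2.imwrite('pics/full.png',c[0][...,::-1])
```

```text
down t 20.94 hop [-0.0765 -0.      0.0456] F [ 1.6  0.9 -0.3] w 0.0653 g 0.0
grip t 21.27 hop [-0.0767  0.0001  0.0459] F [-2.4  1.5  6.2] w 0.0396 g 20.5
out t 23.59 hop [-1.637e-01  1.000e-04  4.580e-02] F [ 4.3 -0.9  3.1] w 0.0394 g 20.5
rel t 23.96 hop [-0.1647  0.0003  0.0454] F [-0.3  0.9  0.6] w 0.0649 g 0.0
away t 25.54 hop [-0.2501 -0.0998  0.2491] F [-0.   0.3 -1.1] w 0.0648 g 0.0
```

View pics/h.png

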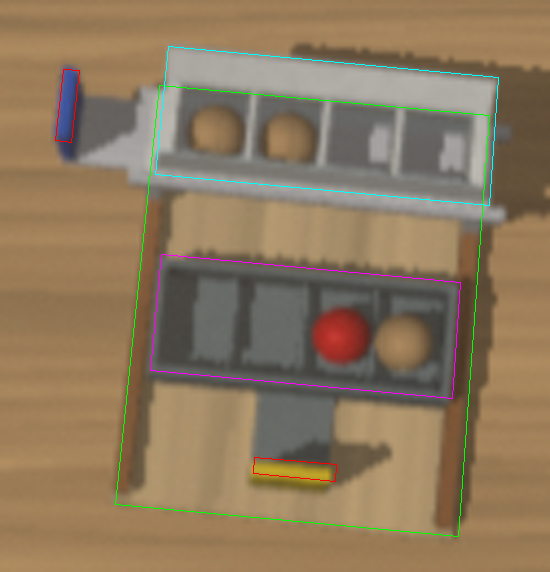

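The tray is out and clear of the hopper, between its rails, holding the red ball and one pale ball. Two pale balls remain above the shut gate.

```bash
python3 -c "
from h import *
print(hand_in())"
```

```text
the job is handed in; nothing more can be done
None
```

The job is done and handed in at about 26 s on the robot clock: the red ball and the one pale ball ahead of it are in the tray, two pale balls are still in the hopper, the gate is fully shut, and the tray is drawn out clear of the hopper between its rails; the arm never worked near the block, tumbler or bottle, but I did not check their final positions in a picture.

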